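# Count along the sample rack and push the pear tray into the third gap

## Task

Count the gaps of the sample rack from the end with the tall square post, full and empty gaps alike: run a fingertip along the top of the rail at the back of the rack, touching it behind the first, the second and then the third gap. Then push the pear tray that stands in front of the rack into that third gap with the fingers, fully home against the backboard, and come away. Never lift or tip the tray, and leave everything else where it is.

Things in the scene. Friction and masses are not known exactly. Their poses are not given: they have to be found in the camera images.
- rack: fixed pale-wood rack, 364 mm wide, no floor: five dividers (12 mm thick, 45 mm high, rounded noses) make four gaps 76 mm wide, 90 mm deep, 88 mm pitch, open to the robot and above. Origin on the bench, mid-mouth, at the noses; x into the gaps, y left along the rack, z up. Backboard (end stop) at x = 90 mm. On it a flat rail runs along y: x = 90 to 114 mm, top 85 mm above the bench.
- post_tall: fixed square wooden post, 28 mm square, 145 mm high, just beyond one end of the rail (210 mm from the rack's middle), at its left end on some starts and at its right end on others; origin at the centre of its foot. Gaps are counted from this end.
- post_short: fixed round wooden peg, 20 mm across, 70 mm high, just beyond the other end of the rail; origin at the centre of its foot.
- sample: loose wooden tray with a pear fixed in it (one piece, 0.15 to 0.35 kg) that slides on the bench; starts in front of the rack, turned up to 0.25 rad from it. 100 mm long (its x, towards the rack), 60 mm wide (y), walls 30 mm high, pear top at 62 mm, inside the outline. Origin at the centre of its underside. Fully home, its origin is 40 mm inside the mouth and 10 mm of it stand out.
- rail_a: the 76 mm long stretch of the rail behind gap a, leftmost (rack y = +132 mm), flush with the rest of the rail; origin at the centre of its top face
- gap_a (a point): centre of the mouth of gap a, leftmost (rack y = +132 mm), on the bench; axes as the rack's
- rail_b: the 76 mm long stretch of the rail behind gap b, second from the left (+44 mm), flush with the rest of the rail; origin at the centre of its top face
- gap_b (a point): centre of the mouth of gap b, second from the left (+44 mm), on the bench; axes as the rack's
- rail_c: the 76 mm long stretch of the rail behind gap c, third from the left (-44 mm), flush with the rest of the rail; origin at the centre of its top face
- gap_c (a point): centre of the mouth of gap c, third from the left (-44 mm), on the bench; axes as the rack's
- rail_d: the 76 mm long stretch of the rail behind gap d, rightmost (-132 mm), flush with the rest of the rail; origin at the centre of its top face
- gap_d (a point): centre of the mouth of gap d, rightmost (-132 mm), on the bench; axes as the rack's
- stored: second pear tray of the same make, already stored in one of the two outer gaps (a or d); origin at the centre of its underside. Leave alone.
- empty: tray of the same make without a pear, stored in the other outer gap; origin at the centre of its underside. Leave alone.
- sizer: loose aluminium sizing ring, 80 mm across, 18 mm high, lying on the bench about 255 mm to the left of the rack's middle, in front of the rack; origin at the centre of its underside. Leave alone.
- pear: single loose pear, 59 mm across and 89 mm tall (103 mm with its stem), standing on the bench about 255 mm to the right of the rack's middle, in front of the rack; origin at its foot. Leave alone.
- spray: white bottle, 60 mm across, 150 mm tall, on the left of the bench. Leave alone.
- roll: paper roll lying flat, 70 mm across, 40 mm high, at the right of the bench. Leave alone.
- mug: white mug, 80 mm across, 90 mm high, on the left of the bench. Leave alone.

How it is judged:
On the way, in this order (a step that is already met when the one before it is completed fails the run):
1. a finger touches the rail behind the first gap, counted from the tall post (((y of post_tall in the frame of rack above 0 m and contact force between the fingers and rail_a above 0.4 N) or (y of post_tall in the frame of rack below 0 m and contact force between the fingers and rail_d above 0.4 N))), for 0.05 s.
2. a finger touches the rail behind the second gap, counted from the tall post (((y of post_tall in the frame of rack above 0 m and contact force between the fingers and rail_b above 0.4 N) or (y of post_tall in the frame of rack below 0 m and contact force between the fingers and rail_c above 0.4 N))), for 0.05 s.
3. a finger touches the rail behind the third gap, counted from the tall post (((y of post_tall in the frame of rack above 0 m and contact force between the fingers and rail_c above 0.4 N) or (y of post_tall in the frame of rack below 0 m and contact force between the fingers and rail_b above 0.4 N))), for 0.05 s.
4. the tray stands fully home in the third gap (x of sample in the frame of rack between 0.032 and 0.046 m and ((y of post_tall in the frame of rack above 0 m and y of sample in the frame of gap_c between -0.014 and 0.014 m) or (y of post_tall in the frame of rack below 0 m and y of sample in the frame of gap_b between -0.014 and 0.014 m)) and angle between the x axis of sample and the x axis of rack, either way round below 0.25 rad), for 0.2 s.
At the end, for the whole second after the job is handed in: The pear tray stands at rest, flat on the bench, in the third gap from the tall post: its origin within 14 mm of the gap's middle line and 32 to 46 mm inside the mouth (40 is home), turned less than 0.25 rad from the rack (all of step 4 and linear speed of sample below 0.01 m/s and height (world z) of sample below 0.006 m and angle between sample's own z axis and vertical below 0.08 rad); the robot touches nothing.
It fails at once if the tray is lifted off the bench by more than 12 mm (height (world z) of sample above 0.012 m).
It fails at once if the tray is tipped by more than 0.3 rad (angle between sample's own z axis and vertical above 0.3 rad).
It fails at once if one of the other things is displaced by more than 20 mm (distance of any of stored, empty, sizer, pear, spray, roll, mug from where it was at the start of the episode above 0.02 m).
It also fails if it takes over 69 s, if anything falls off the work surface, if the arm or the gripper's body presses on something with over 40 N, if the wrist force passes 120 N, or if a joint passes its speed limit or range.

## Robot

A 6-joint arm with a two-finger parallel gripper is mounted at the origin on the work surface. World frame = base frame: x ahead of the robot, y to its left, z up, the work surface at z = 0. Lengths are in m, angles in rad, forces in N, time in s.
With the tool pointing down it reaches from about 0.3 to 0.875 m from the base axis. Payload 6.4 kg.
Tool frame: the origin (TCP) lies midway between the tips of the shut fingers; the grasp point (between the pads) lies 19 mm behind it; z points along the fingers, y is the direction in which the jaws open and shut (so a half turn about z gives the same grasp; the last joint's range is limited). The gripper opens to 85 mm and grips with 20 to 120 N. Pads are 22 mm wide; open, the fingers measure 114 mm over their backs; the gripper's body (76 mm by 85 mm) begins 54 mm behind the grasp point. The pads swing forward as they close: fully open they stand 13 mm farther back than shut.
Start: joints at [-1.492, 0.181, 1.607, -0, 1.354, -0.206], TCP at [0.162, -0.552, 0.231] pointing down, gripper open.
Joint ranges: [-2.99, 2.99], [-0.89, 2.07], [0.3, 2.58], [-1.14, 4.28], [0, 2.63], [-3.12, 3.12]. Speed limits (rad/s): [2.57, 2.57, 3.01, 3.14, 3.14, 3.14].

## Interface

Orientations are given as a unit quaternion [w, x, y, z].
In Python, from bench import ctrl, optics, ticket gives the robot as it stands. The module is installed in compiled form; this text tells all that it offers.
- The arm moves only by the tool step_arm, never from a script. Its argument "targets" is text: rows parted by semicolons, each of 6 numbers parted by spaces: the shift along the tool's x, y, z in mm, then the turn, a rotation vector about the tool's x, y, z in rad. In form: dx dy dz rx ry rz; .... A call has 1 to 8 rows; each row is the pose to reach, as a shift and turn from the pose commanded when the call began, along the tool's axes at that moment; what a row does not reach only later rows make up. A row lasts 1/8 s, in which the tool goes at most 62.5 mm and 10.7 degrees, less where a joint would pass 70% of its speed; a pose out of reach is approached as far as the arm can. A call with a gripper value outside its range is refused whole. "grip" is the opening in per cent of the stroke, from 0 (shut) to 100 (fully open), set as the call begins (left out, the last holds). The fingers move at their own pace and stop on an object; the grip force is fixed at half the most. Time passes only in rows, so rows that repeat a pose let the fingers close. It gives the time, the measured TCP pose, the force and the opening at its end, in the units of the state.
- ctrl.get_obs(): the state, without advancing time (a new reading comes with each control period).
- optics.camera(name): name is "scene" or "side" or "wrist"; returns a dict with "image" (420x560x3 uint8, red, green, blue), "mtx" (3x3 intrinsics, pixels), "D" ([k1, k2, p1, p2, k3] as OpenCV has them; the pictures are not rectified), "xyz" and "orientation" of the camera in the world. Camera axes: x right, y up, looking along -z (the intrinsics and any distortion apply to the point x, -y, -z); pixel columns grow to the right and rows downward; lengths in m; the calibration is good to about 2 mm. A picture is of the moment at which its call begins. There is no depth.
- ticket.hand_in(): hands the job in, once; it reports no verdict.
The state is a dict: "time_s": time; "q": joint angles; "dq": joint speeds; "joint_efforts": joint torques, N m; "eef_pos": TCP position; "eef_rot": TCP orientation; "wrist_force": force on the tool from outside, world axes, zero at the start; "torque": the same for the moment, N m; "opening": opening from 0.0 (shut) to 1.0 (fully open).
Only numpy, scipy, OpenCV 4.12 (cv2) and the standard library are available. Lean on these libraries where they do the work, as an engineer would, in place of code of your own. Each camera call takes 0.05 s, during which the arm holds its last target.

## Working session

There is one attempt and no reset: what is moved stays moved. The work goes in short steps, Python scripts to look and compute and a tool call to move; the robot and the scene stay as the last step left them, time stands still between calls to the robot, and variables do not carry over. Pictures are saved under pics/ and viewed, and the job is handed in when it is done.

Besides the shell and the picture viewer there is one more tool, called after "Call:" by a JSON object that holds its "fn" and its "kwargs", one argument or row to a line. step_arm: Moves the arm, as the interface text tells. Its arguments: {"type":"object","properties":{"targets":{"type":"string"},"grip":{"type":"number"}},"required":["targets"]}

```bash
mkdir -p pics
python3 - <<'E'
from bench import ctrl, optics
import cv2
o=ctrl.get_obs()
for k in ("time_s","q","eef_pos","eef_rot","wrist_force","opening"): print(k,o[k])
for n in ("scene","side","wrist"):
    c=optics.camera(n); cv2.imwrite(f"pics/{n}0.png",c["image"][:,:,::-1])
    print(n,c["mtx"],c["D"],c["xyz"],c["orientation"])
E
```

```text
time_s 0.0
q [-1.49231105e+00  1.81539476e-01  1.60799795e+00  1.29474610e-05
  1.35376851e+00 -2.06284589e-01]
eef_pos [ 0.1615248  -0.55128738  0.23038988]
eef_rot [-8.54490924e-04  9.89880215e-01  1.41902876e-01  6.10097123e-05]
wrist_force [ 0.05481182 -0.03403974  0.07711275]
opening 1.0005406610855163
scene [[482.27010499   0.         278.72504187]
 [  0.         482.27010499 207.57852526]
 [  0.           0.           1.        ]] [0.03346351 0.         0.         0.         0.        ] [0.80808782 0.47958504 0.96941426] [0.28022797 0.07598885 0.24679979 0.92454737]
side [[380.56134327   0.         273.92076239]
 [  0.         380.56134327 213.54695786]
 [  0.           0.           1.        ]] [-0.02950978  0.          0.          0.          0.        ] [0.49720367 0.60806982 0.60879014] [-0.00949082 -0.00488851  0.39763815  0.9174802 ]
wrist [[301.8018646    0.         277.67048449]
 [  0.         301.8018646  205.0076632 ]
 [  0.           0.           1.        ]] [-0.01356104  0.          0.          0.          0.        ] [ 0.23780375 -0.52898542  0.37380028] [ 0.79019534 -0.12568082  0.09438704 -0.59235694]
```

View pics/scene0.png

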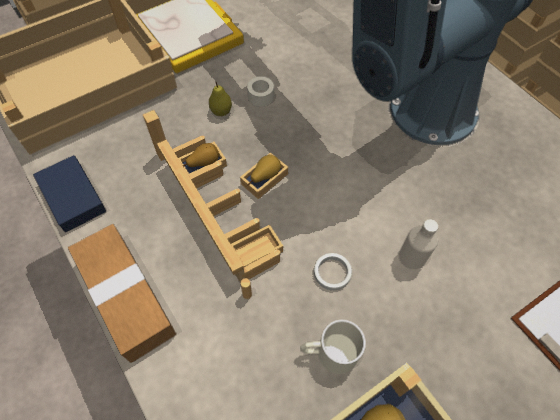

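View pics/side0.png

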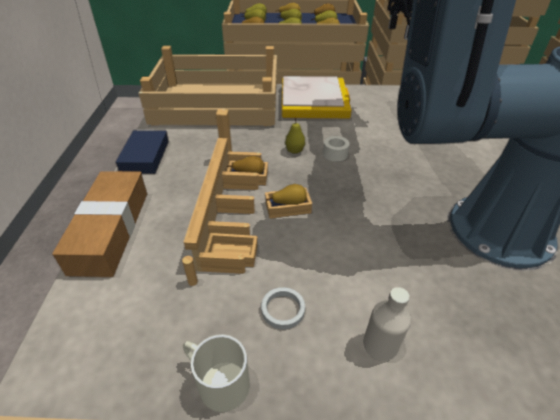

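View pics/wrist0.png

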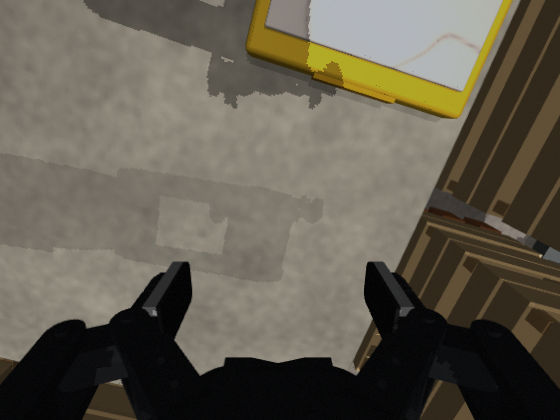

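The scene view shows the tall post at about (155,135) and the short peg at (246,290). The ring, which lies on the left side, is next to the short peg. So the tall post is at the right end, the count runs d, c, b, and the target is gap b. The pear tray to push is at (264,173). Next I measure.

```bash
cat > h.py <<'E'
import numpy as np, cv2
from scipy.spatial.transform import Rotation as R
from bench import ctrl, optics
def rot(q): return R.from_quat([q[1],q[2],q[3],q[0]])
def ray(c,uv):
    p=cv2.undistortPoints(np.array([[uv]],float),c["mtx"],np.array(c["D"]))[0,0]
    d=rot(c["orientation"]).apply([p[0],-p[1],-1]); return np.array(c["xyz"]),d
def onz(c,uv,z):
    o,d=ray(c,uv); return o+d*(z-o[2])/d[2]
def proj(c,P):
    v=rot(c["orientation"]).inv().apply(np.atleast_2d(P)-c["xyz"])*[1,-1,-1]
    return cv2.projectPoints(v,np.zeros(3),np.zeros(3),c["mtx"],np.array(c["D"]))[0][:,0]
def tri(a,uva,b,uvb):
    o1,d1=ray(a,uva);o2,d2=ray(b,uvb)
    A=np.stack([d1,-d2],1);t=np.linalg.lstsq(A,o2-o1,rcond=None)[0]
    p,q=o1+d1*t[0],o2+d2*t[1];return (p+q)/2,np.linalg.norm(p-q)
E
python3 - <<'E'
import cv2
a=cv2.imread('pics/scene0.png')[95:310,130:310]; cv2.imwrite('pics/sc_z.png',cv2.resize(a,None,fx=2.75,fy=2.75,interpolation=cv2.INTER_CUBIC))
a=cv2.imread('pics/side0.png')[100:300,170:330]; cv2.imwrite('pics/si_z.png',cv2.resize(a,None,fx=3,fy=3,interpolation=cv2.INTER_CUBIC))
E
```

```text
(no output)
```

View pics/sc_z.png

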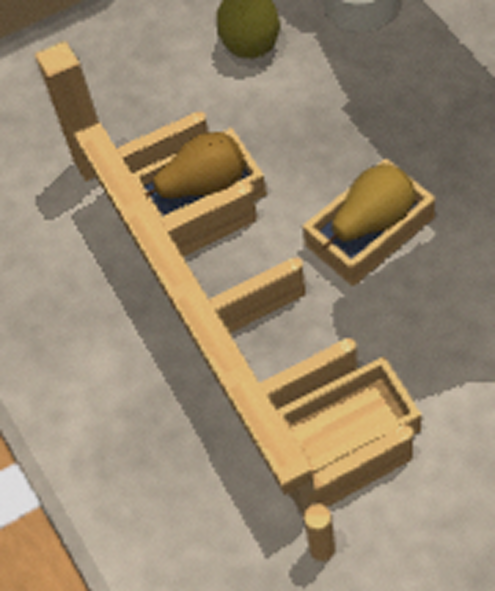

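View pics/si_z.png

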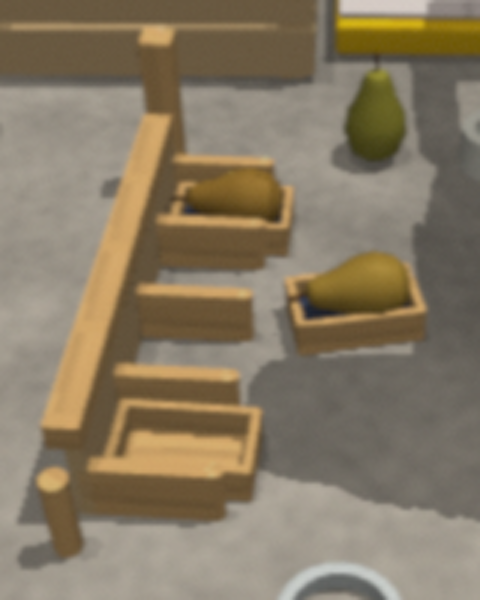

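Run:
```python
from h import *
S=optics.camera("scene");D=optics.camera("side")
zs=lambda x,y:(130+x/2.75-.3,95+y/2.75-.3)
zd=lambda x,y:(170+x/3-.3,100+y/3-.3)
ps=[(78,138),(100,125),(280,485),(313,473)]; pd=[(146,114),(172,117),(44,430),(80,432)]
for a,b in zip(ps,pd): print('rail',onz(S,zs(*a),.085).round(4),onz(D,zd(*b),.085).round(4),tri(S,zs(*a),D,zd(*b)))
print('post top',onz(S,zs(60,58),.145).round(4),onz(D,zd(157,37),.145).round(4))
print('peg top',onz(S,zs(318,517),.07).round(4),onz(D,zd(54,480),.07).round(4))
# divider nose tops
for a,b in zip([(204,118),(253,185),(300,264),(352,344)],[(272,160),(None,0),(252,291),(240,372)]):
    print('nose',onz(S,zs(*a),.045).round(4), b[0] and onz(D,zd(*b),.045).round(4))
# tray top corners z=.03 : front-left.. 
for a,b in zip([(387,160),(436,198),(353,262),(305,226)],[(404,262),(426,307),(297,322),(286,280)]):
    print('tray',onz(S,zs(*a),.03).round(4),onz(D,zd(*b),.03).round(4))
```

```text
rail [ 0.6607 -0.2323  0.085 ] [ 0.6583 -0.2324  0.085 ] (array([ 0.65958925, -0.23491885,  0.08270038]), np.float64(0.0018593659946264354))
rail [ 0.6394 -0.2344  0.085 ] [ 0.6355 -0.228   0.085 ] (array([ 0.63776195, -0.24108916,  0.07673086]), np.float64(0.00013901860422774063))
rail [0.6807 0.1256 0.085 ] [0.675  0.1328 0.085 ] (array([0.67913505, 0.12069981, 0.07208963]), np.float64(0.0008037038780313092))
rail [0.6563 0.1308 0.085 ] [0.6523 0.134  0.085 ] (array([0.65470445, 0.12754044, 0.0774914 ]), np.float64(0.0007148348110953611))
post top [ 0.6465 -0.2637  0.145 ] [ 0.6461 -0.2557  0.145 ]
peg top [0.6685 0.1558 0.07  ] [0.666  0.1603 0.07  ]
nose [ 0.5526 -0.2234  0.045 ] [ 0.5512 -0.224   0.045 ]
nose [ 0.5532 -0.1379  0.045 ] None
nose [ 0.5612 -0.0483  0.045 ] [ 0.558  -0.0486  0.045 ]
nose [0.5659 0.0383 0.045 ] [0.5612 0.0388 0.045 ]
tray [ 0.4381 -0.1061  0.03  ] [ 0.44   -0.1042  0.03  ]
tray [ 0.4252 -0.0491  0.03  ] [ 0.4252 -0.0499  0.03  ]
tray [ 0.5194 -0.034   0.03  ] [ 0.5235 -0.0309  0.03  ]
tray [ 0.5339 -0.0869  0.03  ] [ 0.5337 -0.0799  0.03  ]
```

```bash
cat >> h.py <<'E'
RO=np.array([.5565,-.046]);RY=-.047
c_,s_=np.cos(RY),np.sin(RY)
def r2w(x,y): return np.array([RO[0]+c_*x-s_*y, RO[1]+s_*x+c_*y])
def w2r(p): d=np.array(p[:2])-RO; return np.array([c_*d[0]+s_*d[1],-s_*d[0]+c_*d[1]])
def down(yaw): return R.from_euler('z',yaw)*R.from_euler('x',np.pi)
def delta(x,y,z,ryaw):
    "target in rack frame, yaw of tool x rel rack"
    o=ctrl.get_obs(); Rt=rot(o["eef_rot"]); t=np.r_[r2w(x,y),z]
    print('t',round(o["time_s"],2),'now rack',w2r(o["eef_pos"]).round(4),'z',round(o["eef_pos"][2],4),'F',np.round(o["wrist_force"],2),'op',round(o["opening"],2))
    print('delta mm',(Rt.inv().apply(t-o["eef_pos"])*1000).round(1),'rv',(Rt.inv()*down(ryaw+RY)).as_rotvec().round(3))
E
python3 - <<'E'
from h import *
S=optics.camera("scene");D=optics.camera("side")
im={'scene':S,'side':D}
for n,c in im.items():
    a=np.ascontiguousarray(c["image"][:,:,::-1])
    pts=[]
    for y in(-.182,.182):
        for x in(.09,.114): pts.append(np.r_[r2w(x,y),.085])
    for g in(-.132,-.044,.044,.132): pts+= [np.r_[r2w(.102,g),.085],np.r_[r2w(0,g),0]]
    for dv in(-.176,-.088,0,.088,.176): pts.append(np.r_[r2w(0.004,dv),.045])
    pts.append(np.r_[r2w(.102,-.21),.145])
    b=cv2.resize(a,None,fx=3,fy=3,interpolation=cv2.INTER_CUBIC)
    for p in proj(c,np.array(pts)): cv2.circle(b,tuple(int(v) for v in (p*3+1)),3,(0,0,255),-1)
    cv2.imwrite(f'pics/{n}_ov.png',b[290:890,400:950] if n=='scene' else b[320:890,500:1000])
delta(.102,-.132,.2,np.pi/2)
E
```

```text
t 0.35 now rack [-0.3707 -0.5237] z 0.2311 F [-1.01 -0.41 -0.23] op 1.0
delta mm [ 574.5 -216.3   31.2] rv [-0.    -0.    -1.239]
```

View pics/scene_ov.png

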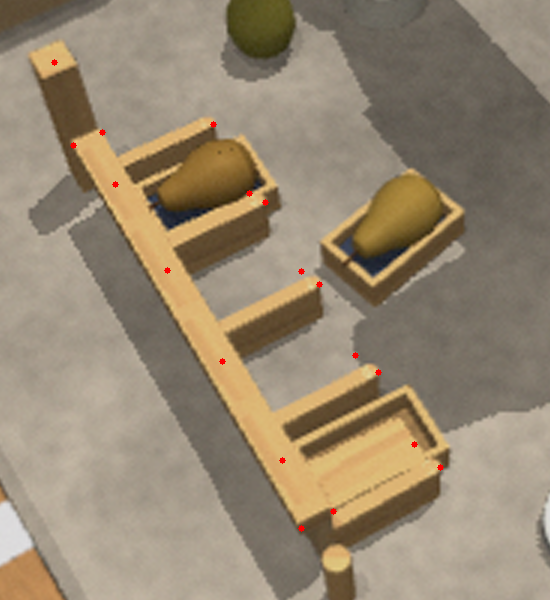

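View pics/side_ov.png

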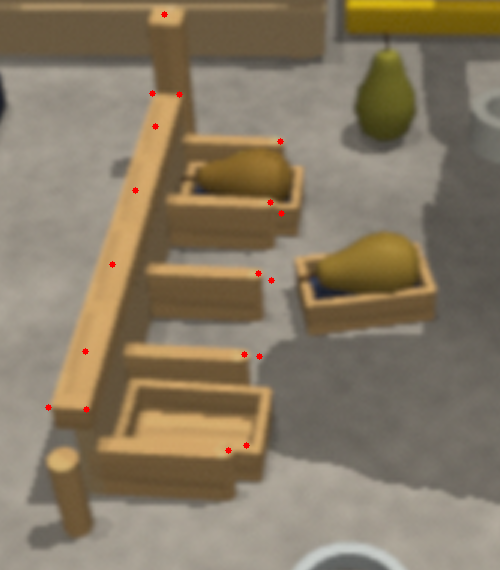

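The overlay fits the rack to within about 3 mm in both views (rail end, noses and post top all match). I move above the rail behind gap d.

Call:
{"fn": "step_arm", "kwargs": {
  "targets": "62 -23 0 0 0 -0.15; 124 -46 0 0 0 -0.3; 186 -70 0 0 0 -0.45; 248 -93 0 0 0 -0.6; 310 -117 0 0 0 -0.75; 370 -139 0 0 0 -0.9; 430 -162 0 0 0 -1.05; 490 -184 0 0 0 -1.2",
  "grip": 0
}}

```text
time_s: 1.35
eef_pos: [0.5629, -0.2501, 0.2315]
eef_rot: [0.0, 0.735, 0.678, -0.0]
wrist_force: [0.6, -1.1, -0.3]
opening: 0.003
```

```bash
python3 -c "
from h import *
delta(.102,-.132,.12,np.pi/2)"
```

```text
t 1.35 now rack [ 0.0159 -0.2036] z 0.2315 F [ 0.58 -1.09 -0.28] op 0.0
delta mm [ 74.5  83.5 111.5] rv [ 0.     0.    -0.034]
```

Call:
{"fn": "step_arm", "kwargs": {
  "targets": "37 42 0 0 0 -0.02; 74 83 20 0 0 -0.034; 74 83 70 0 0 -0.034; 74 83 112 0 0 -0.034; 74 83 112 0 0 -0.034"
}}

```text
time_s: 1.98
eef_pos: [0.6475, -0.1833, 0.1147]
eef_rot: [-0.004, 0.725, 0.689, -0.002]
wrist_force: [-0.3, 0.2, 1.1]
opening: -0.0
```

```bash
python3 -c "
from h import *
delta(.102,-.132,.085,np.pi/2)
for n in ('scene','side'):
    c=optics.camera(n);cv2.imwrite('pics/%s1.png'%n,cv2.resize(c['image'][80:330,120:330,::-1],None,fx=2.3,fy=2.3))"
```

```text
t 1.98 now rack [ 0.0973 -0.1329] z 0.1147 F [-0.34  0.23  1.08] op -0.0
delta mm [ 0.8  4.9 29.6] rv [-0.008 -0.004 -0.005]
```

View pics/scene1.png

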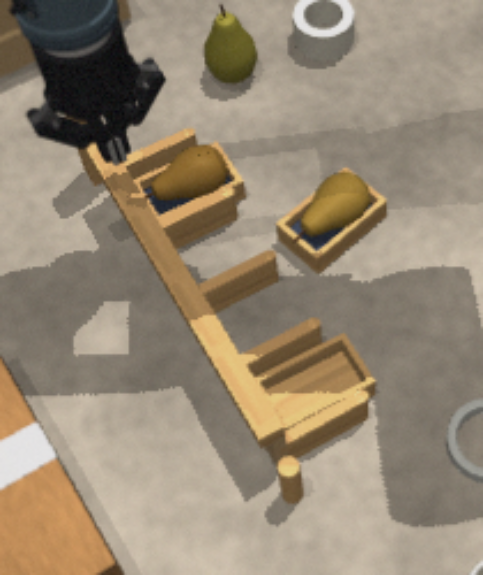

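View pics/side1.png

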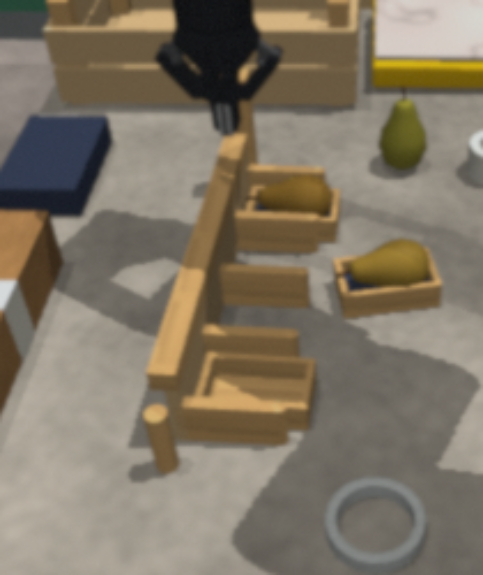

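Both views show the shut fingertips above the rail behind gap d, at (115,155) in the scene crop and (228,125) in the side crop. I descend.

Call:
{"fn": "step_arm", "kwargs": {
  "targets": "0 4 12 0 0 0; 0 4 22 0 0 0; 0 4 26 0 0 0; 0 4 26 0 0 0; 0 4 28 0 0 0; 0 4 28 0 0 0"
}}

```text
time_s: 2.82
eef_pos: [0.6545, -0.1852, 0.0914]
eef_rot: [0.0, 0.725, 0.688, 0.0]
wrist_force: [0.9, 0.6, 0.5]
opening: -0.002
```

Call:
{"fn": "step_arm", "kwargs": {
  "targets": "0 0 4 0 0 0; 0 0 5 0 0 0; 0 0 6 0 0 0; 0 0 6 0 0 0"
}}

```text
time_s: 3.32
eef_pos: [0.6544, -0.1852, 0.0853]
eef_rot: [0.0, 0.725, 0.688, 0.0]
wrist_force: [0.4, -0.0, 0.2]
opening: -0.002
```

Call:
{"fn": "step_arm", "kwargs": {
  "targets": "0 0 1 0 0 0; 0 0 1.5 0 0 0; 0 0 1.5 0 0 0"
}}

```text
time_s: 3.7
eef_pos: [0.6546, -0.1852, 0.0851]
eef_rot: [0.0, 0.725, 0.689, 0.0]
wrist_force: [-2.6, 1.1, 6.9]
opening: -0.001
```

The tip is in contact with about 7 N. I slide along the rail toward gap c.

Call:
{"fn": "step_arm", "kwargs": {
  "targets": "12 0 0 0 0 0; 25 0 0 0 0 0; 38 0 0 0 0 0; 51 0 0 0 0 0; 64 0 0 0 0 0; 76 0 0 0 0 0; 88 0 0 0 0 0; 88 0 0 0 0 0"
}}

```text
time_s: 4.7
eef_pos: [0.6601, -0.096, 0.0851]
eef_rot: [0.001, 0.725, 0.689, 0.001]
wrist_force: [-0.5, 1.3, 8.0]
opening: 0.002
```

Call:
{"fn": "step_arm", "kwargs": {
  "targets": "12 0 0 0 0 0; 25 0 0 0 0 0; 38 0 0 0 0 0; 51 0 0 0 0 0; 64 0 0 0 0 0; 76 0 0 0 0 0; 88 0 0 0 0 0; 88 0 0 0 0 0"
}}

```text
time_s: 5.7
eef_pos: [0.6646, -0.008, 0.0851]
eef_rot: [0.001, 0.725, 0.689, 0.001]
wrist_force: [-0.3, 1.6, 6.7]
opening: -0.0
```

```bash
python3 -c "
from h import *
delta(.102,.044,.085,np.pi/2)
for n in ('scene','side'):
    c=optics.camera(n);cv2.imwrite('pics/%s2.png'%n,cv2.resize(c['image'][80:330,120:330,::-1],None,fx=2.3,fy=2.3))"
```

```text
t 5.7 now rack [0.1061 0.043 ] z 0.0851 F [-0.29  1.65  6.69] op -0.0
delta mm [ 1.  -4.2  0.1] rv [ 0.003 -0.    -0.004]
```

View pics/scene2.png

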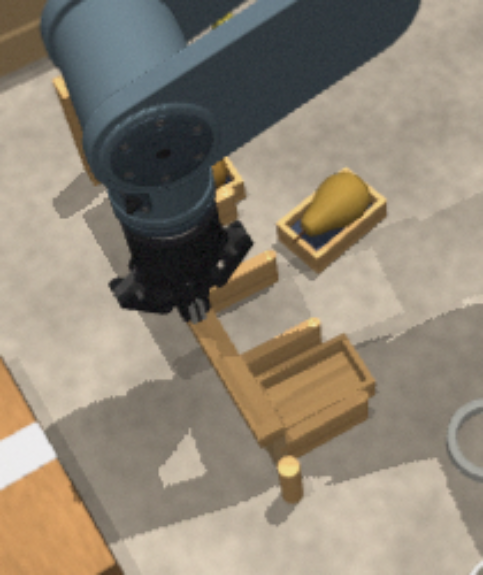

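View pics/side2.png

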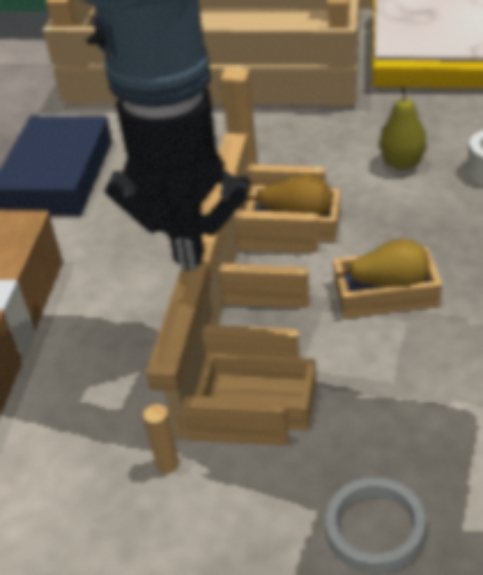

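Fingertip is on the rail behind gap b with 7 N, which completes the count. I lift off and go round to the tray's right side.

Call:
{"fn": "step_arm", "kwargs": {
  "targets": "0 0 -50 0 0 0; 0 0 -100 0 0 0; -30 -50 -110 0 0 0; -60 -90 -110 0 0 0; -95 -130 -110 0 0 0; -125 -160 -110 0 0 0; -139 -186 -110 0 0 0; -139 -186 -110 0 0 0",
  "grip": 50
}}

```text
time_s: 6.8
eef_pos: [0.4692, -0.1384, 0.1934]
eef_rot: [-0.001, 0.726, 0.688, 0.0]
wrist_force: [0.5, 0.8, 0.2]
opening: 0.499
```

```bash
python3 -c "
from h import *
delta(-.08,-.1,.008,np.pi/2)
for n in ('scene','wrist'):
    c=optics.camera(n);cv2.imwrite('pics/%s3.png'%n,c['image'][:,:,::-1])"
```

```text
t 6.8 now rack [-0.0829 -0.0964] z 0.1934 F [0.47 0.83 0.24] op 0.5
delta mm [ -3.8   3.  185.4] rv [-0.001 -0.001 -0.007]
```

View pics/scene3.png

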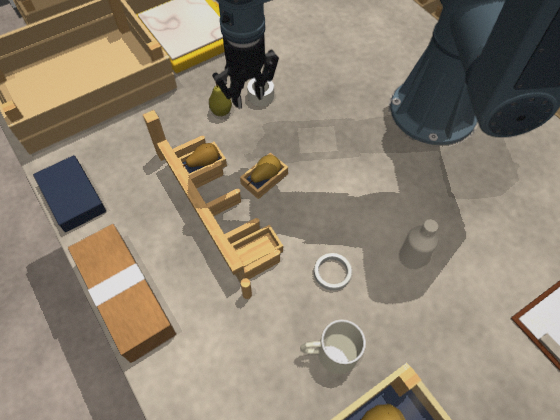

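View pics/wrist3.png

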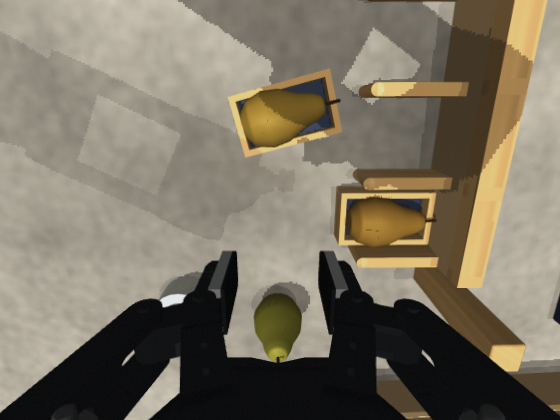

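```bash
python3 -c "
from h import *
c=optics.camera('wrist')
for uv in [(229,96),(331,69),(341,129),(245,157)]: print('tray',w2r(onz(c,uv,.03)).round(4))
for uv in [(360,89),(355,182),(357,263)]: print('nose',w2r(onz(c,uv,.045)).round(4))
for uv in [(228,290),(331,290),(278,360)]: print('tips/pear',w2r(onz(c,uv,.1)).round(4))
for uv in [(335,189),(337,244)]: print('stored',w2r(onz(c,uv,.03)).round(4))
"
```

```text
tray [-0.1275 -0.0064]
tray [-0.0308  0.0169]
tray [-0.0182 -0.0379]
tray [-0.1144 -0.0651]
nose [-0.0061 -0.0015]
nose [-0.0044 -0.0882]
nose [ 0.0046 -0.1788]
tips/pear [-0.1272 -0.1751]
tips/pear [-0.0332 -0.1757]
tips/pear [-0.082  -0.2567]
stored [-0.021  -0.0994]
stored [-0.0153 -0.1631]
```

The wrist view shows the tray at rack (-73, -23) mm, turned about 0.245 rad, and the right side is clear for the descent. I go down beside it.

Call:
{"fn": "step_arm", "kwargs": {
  "targets": "-3 3 60 0 0 0; -3 3 120 0 0 0; -3 3 165 0 0 0; -3 3 180 0 0 0; -3 3 182 0 0 0; -3 3 182 0 0 0"
}}

```text
time_s: 7.7
eef_pos: [0.475, -0.1423, 0.0134]
eef_rot: [0.001, 0.725, 0.689, 0.0]
wrist_force: [1.1, -0.9, -0.3]
opening: 0.499
```

```bash
python3 -c "
from h import *
delta(-.08,0,.01,np.pi/2)
c=optics.camera('wrist');cv2.imwrite('pics/wrist4.png',c['image'][:,:,::-1])"
```

```text
t 7.7 now rack [-0.0769 -0.1   ] z 0.0134 F [ 1.12 -0.86 -0.29] op 0.5
delta mm [100.   -3.6   3.2] rv [ 0.003  0.001 -0.005]
```

View pics/wrist4.png

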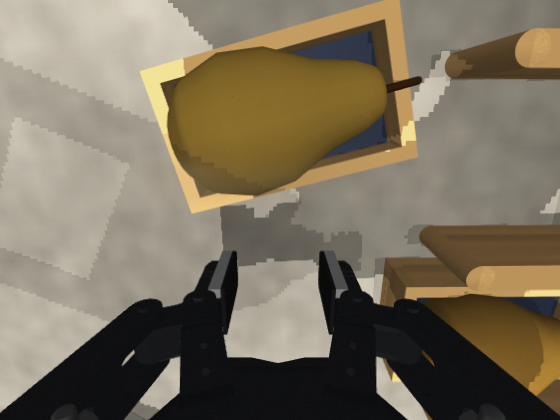

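Call:
{"fn": "step_arm", "kwargs": {
  "targets": "10 -4 4 0 0 0; 20 -6 4 0 0 0; 30 -6 4 0 0 0; 40 -6 4 0 0 0; 50 -6 4 0 0 0; 60 -6 4 0 0 0; 70 -6 4 0 0 0; 70 -6 4 0 0 0"
}}

```text
time_s: 8.75
eef_pos: [0.4709, -0.0705, 0.0076]
eef_rot: [-0.0, 0.725, 0.689, 0.0]
wrist_force: [-0.1, 0.2, 0.6]
opening: 0.499
```

```bash
python3 -c "
from h import *
delta(-.08,0.003,.01,np.pi/2)
c=optics.camera('wrist');cv2.imwrite('pics/wrist5.png',c['image'][:,:,::-1])
c=optics.camera('side');cv2.imwrite('pics/side5.png',cv2.resize(c['image'][80:330,120:380,::-1],None,fx=2.2,fy=2.2))"
```

```text
t 8.75 now rack [-0.0844 -0.0285] z 0.0076 F [-0.09  0.21  0.61] op 0.5
delta mm [31.5  4.2 -2.3] rv [-0.    -0.    -0.004]
```

View pics/wrist5.png

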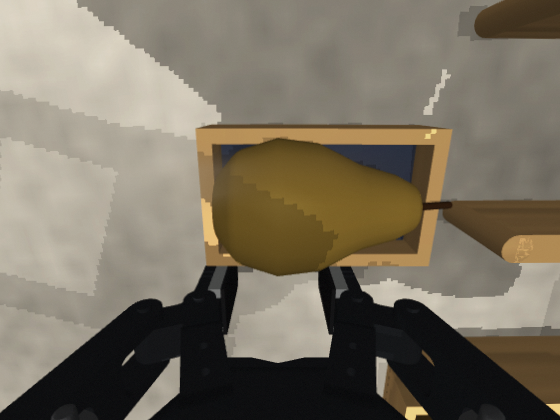

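View pics/side5.png

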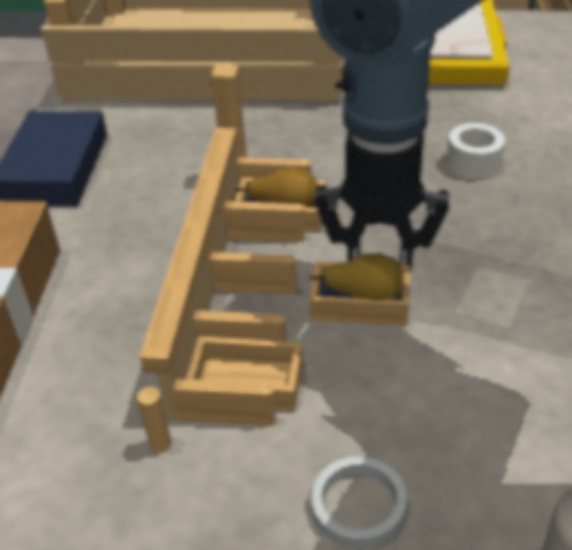

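The tray is square to the fingers in the wrist view, with its near edge at row 267. I measure how far is left to push.

```bash
python3 -c "
from h import *
c=optics.camera('wrist')
for uv in [(196,128),(451,129),(430,266),(206,266)]: print('tray',w2r(onz(c,uv,.03)).round(4))
for uv in [(502,250)]: print('nose3',w2r(onz(c,uv,.045)).round(4))
for uv in [(515,12)]: print('nose4',w2r(onz(c,uv,.045)).round(4))
"
```

```text
tray [-0.116   0.0427]
tray [-0.0162  0.0419]
tray [-0.0153 -0.0186]
tray [-0.1169 -0.018 ]
nose3 [ 0.0036 -0.0032]
nose4 [-0.0105  0.0783]
```

Call:
{"fn": "step_arm", "kwargs": {
  "targets": "10 0 0 0 0 0; 20 0 0 0 0 0; 27 0 0 0 0 0; 31 0 0 0 0 0; 31 0 0 0 0 0; 10 0 0 0 0 0; -15 0 0 0 0 0; -15 0 0 0 0 0"
}}

```text
time_s: 9.9
eef_pos: [0.4704, -0.0876, 0.0078]
eef_rot: [0.0, 0.726, 0.688, 0.0]
wrist_force: [-0.3, 0.4, 0.6]
opening: 0.504
```

```bash
python3 -c "
from h import *
delta(-.17,0.044,.2,0)
c=optics.camera('wrist');cv2.imwrite('pics/wrist6.png',c['image'][:,:,::-1])"
```

```text
t 9.9 now rack [-0.0841 -0.0456] z 0.0078 F [-0.3   0.39  0.56] op 0.5
delta mm [  89.   -86.5 -192.2] rv [ 0.    -0.     1.563]
```

View pics/wrist6.png

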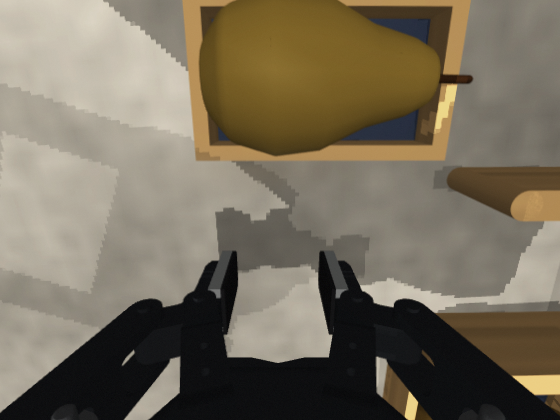

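The tray is square, with its rear edge at columns 185-200. I lift, go behind it and turn the jaws across.

Call:
{"fn": "step_arm", "kwargs": {
  "targets": "0 0 -60 0 0 0; 0 0 -120 0 0 0; 0 -10 -170 0 0 0.17; 20 -25 -185 0 0 0.34; 40 -40 -185 0 0 0.51; 60 -55 -185 0 0 0.68; 80 -65 -185 0 0 0.85; 89 -66 -185 0 0 1.02"
}}

```text
time_s: 10.95
eef_pos: [0.4078, 0.0078, 0.1924]
eef_rot: [-0.0, 0.97, 0.245, -0.0]
wrist_force: [0.2, -0.4, 0.3]
opening: 0.501
```

```bash
python3 -c "
from h import *
delta(-.15,0.044,.19,0)"
```

```text
t 10.95 now rack [-0.151   0.0467] z 0.1924 F [ 0.16 -0.41  0.33] op 0.5
delta mm [-0.5  2.9  2.4] rv [-0.001  0.001  0.542]
```

Call:
{"fn": "step_arm", "kwargs": {
  "targets": "0 2 0 0 0 0.17; 0 2 0 0 0 0.34; 0 2 0 0 0 0.51; 0 2 0 0 0 0.542; 0 2 0 0 0 0.542"
}}

```text
time_s: 11.58
eef_pos: [0.4097, 0.0046, 0.1926]
eef_rot: [-0.0, 1.0, -0.02, -0.0]
wrist_force: [-0.4, 0.2, -0.1]
opening: 0.498
```

```bash
python3 -c "
from h import *
delta(-.15,0.044,.008,0)
c=optics.camera('wrist');cv2.imwrite('pics/wrist7.png',c['image'][:,:,::-1])"
```

```text
t 11.57 now rack [-0.149   0.0436] z 0.1926 F [-0.43  0.17 -0.13] op 0.5
delta mm [ -0.9  -0.4 184.6] rv [-0.     0.     0.007]
```

View pics/wrist7.png

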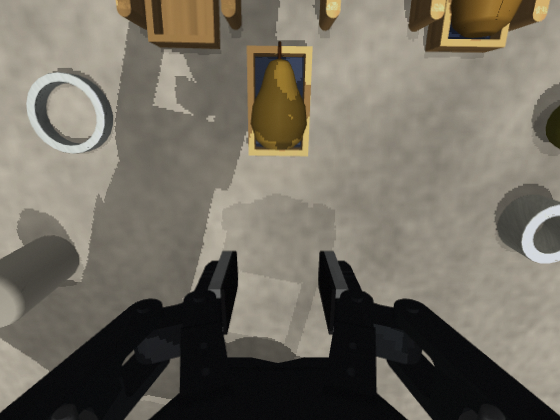

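The tray centre (column 280) is in line with the gap centre (nose columns 231 and 328). Before descending I check the clearance to the spray bottle.

```bash
python3 -c "
from h import *
c=optics.camera('wrist')
for uv in [(79,255),(5,300)]: print('spray base/top',w2r(onz(c,uv,0.0)).round(3),w2r(onz(c,uv,0.15)).round(3))
for uv in [(248,47),(312,46),(310,156),(250,156)]: print('tray',w2r(onz(c,uv,.03)).round(4))
for uv in [(231,25),(328,25)]: print('nose',w2r(onz(c,uv,.045)).round(4))
"
```

```text
spray base/top [-0.246  0.29 ] [-0.167  0.18 ]
spray base/top [-0.313  0.403] [-0.205  0.243]
tray [-0.0177  0.0712]
tray [-0.0165  0.0128]
tray [-0.117   0.0108]
tray [-0.1173  0.0716]
nose [-0.0033  0.084 ]
nose [-0.0028  0.0013]
```

Call:
{"fn": "step_arm", "kwargs": {
  "targets": "0 1 60 0 0 0; 0 1 120 0 0 0; 0 1 165 0 0 0; 0 1 182 0 0 0; 0 1 184 0 0 0; 0 1 184 0 0 0"
}}

```text
time_s: 12.42
eef_pos: [0.4105, 0.0029, 0.0094]
eef_rot: [0.0, 1.0, -0.021, 0.0]
wrist_force: [-0.5, 0.2, -0.4]
opening: 0.498
```

Call:
{"fn": "step_arm", "kwargs": {
  "targets": "12 0 0 0 0 0; 24 0 0 0 0 0; 36 0 0 0 0 0; 48 0 0 0 0 0; 60 0 0 0 0 0; 70 0 0 0 0 0; 80 0 0 0 0 0; 80 0 0 0 0 0"
}}

```text
time_s: 13.42
eef_pos: [0.4911, -0.0006, 0.009]
eef_rot: [0.0, 1.0, -0.022, 0.001]
wrist_force: [-0.7, 0.7, -0.6]
opening: 0.501
```

```bash
python3 -c "
from h import *
delta(-.024,0.0435,.008,0)
c=optics.camera('wrist');cv2.imwrite('pics/wrist8.png',c['image'][:,:,::-1])"
```

```text
t 13.43 now rack [-0.0675  0.0423] z 0.009 F [-0.68  0.74 -0.61] op 0.5
delta mm [43.5 -1.   1. ] rv [ 0.    -0.002  0.004]
```

View pics/wrist8.png

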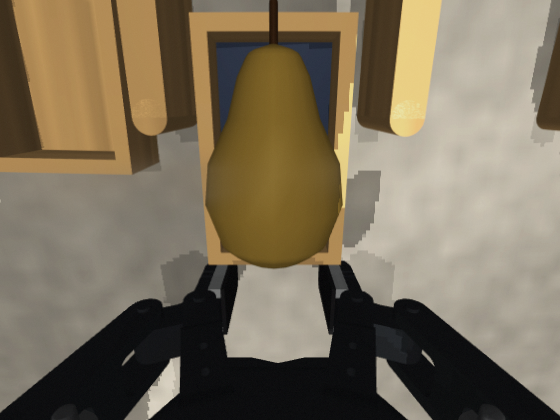

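The tray has entered the gap straight, with clearance on both sides. I keep pushing.

Call:
{"fn": "step_arm", "kwargs": {
  "targets": "10 0 0 0 0 0; 20 0 0 0 0 0; 28 0 0 0 0 0; 34 0 0 0 0 0; 38 0 0 0 0 0; 38 0 0 0 0 0"
}}

```text
time_s: 14.22
eef_pos: [0.5283, -0.0021, 0.0088]
eef_rot: [0.0, 1.0, -0.022, 0.0]
wrist_force: [-0.3, 0.7, -0.7]
opening: 0.5
```

Call:
{"fn": "step_arm", "kwargs": {
  "targets": "2 0 0 0 0 0; 4 0 0 0 0 0; 4 0 0 0 0 0"
}}

```text
time_s: 14.6
eef_pos: [0.532, -0.0022, 0.0088]
eef_rot: [0.0, 1.0, -0.022, 0.0]
wrist_force: [-0.2, 0.5, -0.8]
opening: 0.505
```

Call:
{"fn": "step_arm", "kwargs": {
  "targets": "1 0 0 0 0 0; 2 0 0 0 0 0; 3 0 0 0 0 0; 3 0 0 0 0 0"
}}

```text
time_s: 15.1
eef_pos: [0.535, -0.0023, 0.0088]
eef_rot: [0.0, 1.0, -0.022, 0.0]
wrist_force: [0.1, 0.1, -0.1]
opening: 0.501
```

```bash
python3 -c "
from h import *
delta(-.024,0.0435,.008,0)
c=optics.camera('wrist');cv2.imwrite('pics/wrist9.png',c['image'][:,:,::-1])"
```

```text
t 15.1 now rack [-0.0235  0.0426] z 0.0088 F [ 0.07  0.09 -0.12] op 0.5
delta mm [-0.5 -0.9  0.8] rv [ 0.    -0.     0.004]
```

View pics/wrist9.png

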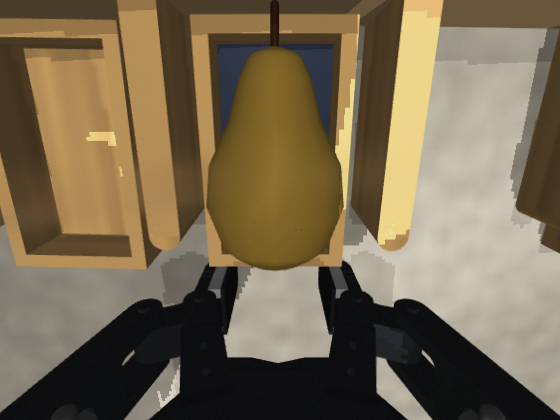

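The tray's rear edge (row 266) is level with the stored empty tray's (row 267), but there is no end-stop force yet. I creep on.

Call:
{"fn": "step_arm", "kwargs": {
  "targets": "1 0 0 0 0 0; 1 0 0 0 0 0; 2 0 0 0 0 0; 2 0 0 0 0 0"
}}

```text
time_s: 15.65
eef_pos: [0.5369, -0.0024, 0.0088]
eef_rot: [0.0, 1.0, -0.022, 0.0]
wrist_force: [-0.9, -1.0, -0.6]
opening: 0.499
```

Call:
{"fn": "step_arm", "kwargs": {
  "targets": "1 0 0 0 0 0; 1 0 0 0 0 0; 2 0 0 0 0 0; 2 0 0 0 0 0"
}}

```text
time_s: 16.15
eef_pos: [0.5383, -0.0025, 0.0087]
eef_rot: [-0.0, 1.0, -0.022, -0.001]
wrist_force: [-4.0, -0.3, 3.0]
opening: 0.502
```

Call:
{"fn": "step_arm", "kwargs": {
  "targets": "1 0 0 0 0 0; 1 0 0 0 0 0"
}}

```text
time_s: 16.4
eef_pos: [0.5383, -0.0024, 0.0086]
eef_rot: [-0.0, 1.0, -0.022, -0.002]
wrist_force: [-8.1, -0.4, 7.4]
opening: 0.497
```

```bash
python3 -c "
from h import *
delta(-.024,0.0435,.008,0)
c=optics.camera('wrist');cv2.imwrite('pics/wrist10.png',c['image'][:,:,::-1])"
```

```text
t 16.4 now rack [-0.0202  0.0427] z 0.0086 F [-8.09 -0.39  7.38] op 0.5
delta mm [-3.8 -0.8  0.6] rv [-0.     0.003  0.004]
```

View pics/wrist10.png

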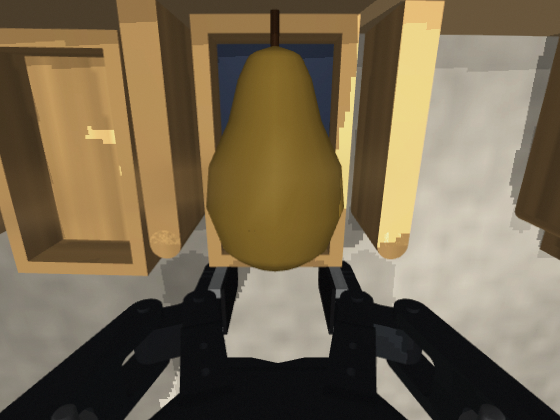

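The TCP has stopped (0.5383) while the push force rose to 8 N, so the tray is home against the backboard. I back off straight, then lift.

Call:
{"fn": "step_arm", "kwargs": {
  "targets": "-5 0 0 0 0 0; -20 0 0 0 0 0; -45 0 0 0 0 0; -65 0 -10 0 0 0; -80 0 -60 0 0 0; -90 0 -120 0 0 0; -100 0 -170 0 0 0; -100 0 -170 0 0 0"
}}

```text
time_s: 17.45
eef_pos: [0.443, 0.001, 0.1835]
eef_rot: [0.001, 1.0, -0.022, 0.005]
wrist_force: [-0.7, -0.2, -0.3]
opening: 0.497
```

```bash
python3 -c "
from h import *
delta(-.15,0.0435,.18,0)
c=optics.camera('wrist');cv2.imwrite('pics/wrist11.png',c['image'][:,:,::-1])
c=optics.camera('scene');cv2.imwrite('pics/scene11.png',c['image'][:,:,::-1])
c=optics.camera('side');cv2.imwrite('pics/side11.png',c['image'][:,:,::-1])"
```

```text
t 17.45 now rack [-0.1155  0.0417] z 0.1835 F [-0.67 -0.23 -0.32] op 0.5
delta mm [-34.5  -2.    3.1] rv [ 0.002 -0.011  0.004]
```

View pics/wrist11.png

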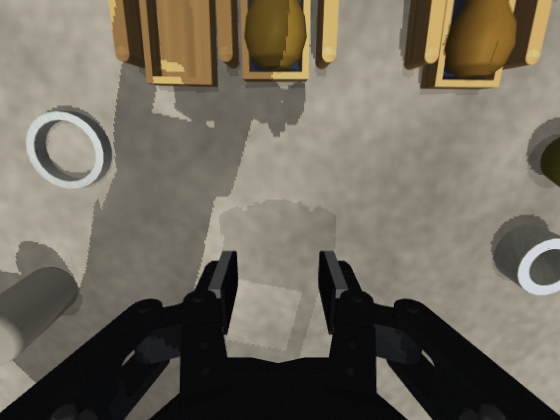

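View pics/scene11.png

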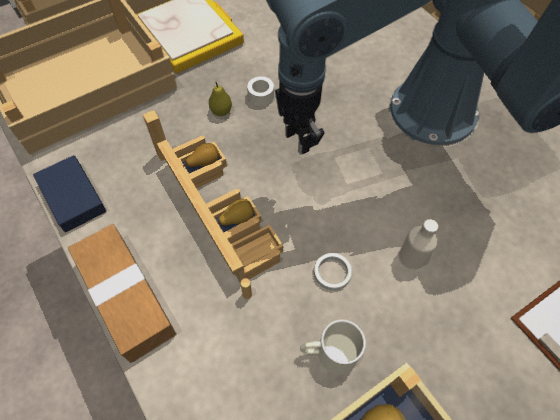

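View pics/side11.png

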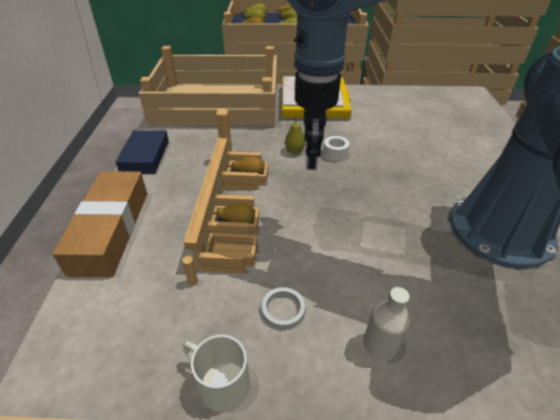

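```bash
python3 -c "
from h import *
c=optics.camera('wrist')
for uv in [(245,80),(307,78),(150,84),(214,85),(435,86),(497,87)]: print('rear',w2r(onz(c,uv,.03)).round(4))
for uv in [(121,61),(225,62),(328,63),(432,64),(530,63)]: print('nose',w2r(onz(c,uv,.045)).round(4))
o=ctrl.get_obs();print(o['wrist_force'],abs(o['dq']).max())
"
```

```text
rear [-0.0169  0.0718]
rear [-0.015   0.0163]
rear [-0.0203  0.1576]
rear [-0.0211  0.0999]
rear [-0.021  -0.0998]
rear [-0.0213 -0.1568]
nose [-0.0032  0.1739]
nose [-0.004   0.0867]
nose [-0.0045  0.0004]
nose [-0.0047 -0.0872]
nose [-0.0029 -0.1706]
[-0.01236267  0.0707462  -0.54901164] 0.016314862082405176
```

```bash
python3 -c "
from bench import ticket
print(ticket.hand_in())"
```

```text
the job is handed in; nothing more can be done
None
```

The pear tray is in the third gap from the tall post, pushed home against the backboard, and the job is handed in at about 17.5 s of the 69 s allowed.

- **Counting:** The tall post is at the right end, so the gaps count d, c, b. I touched the rail behind d with the shut fingertips, then slid along it to c and to b. Each stop read about 7–8 N.
- **Pushing:** I pushed the tray left and square with two fingertips on its side, then pushed it from behind into gap b. It was never gripped or lifted. At the end the fingers stopped moving while the push force rose to 8 N, which I took as contact with the backboard. I then backed off and lifted clear.

**Last checks:**
- **Position:** The tray stands about 12 mm proud of the noses by camera, where 10 mm is nominal. That puts its origin about 38 mm inside the mouth, and about on the gap's middle line.
- **Heading:** It is within about 0.03 rad of the rack.
- **Other things:** Everything else looked unmoved by eye in the final pictures. I did not measure each item.
- **Wrist force:** It read about 0.5 N with the arm clear, which is noise.

**Disagreements:**
- The scene camera and the other two disagree by about 3–4 mm on the rack's depth.
- The two stored trays read about 5 mm less deep than mine. Because of the end-stop contact, I took it that those two are not fully home.

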